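# Make up two job trays at the jeweller's bench

### The job

Make up the two job trays from the stock on the bench. The three-pocket tray is for stone setting: the folded loupe in its middle pocket, the small tin in one end pocket and the oilstone in the other; the two-pocket tray is for doming: the large tin in one pocket and the doming block in the other. Set each piece down (do not drop it) so that it rests flat on its pocket's floor the same way up as it was, and leave the ring clamp and the glass of burs where they are.

Things in the scene. Friction and masses are not known exactly. Their poses are not given: they have to be found in the camera images.
- tray_three: Low open tray with a pale wood floor and dark wood walls, fixed to the bench. Three equal pockets stand in a row along its y axis, their centres at y = -76, 0 and +76 mm from the tray's centre, x = 0. Each pocket is 72 mm (y) by 100 mm (x) inside; its floor is 4 mm above the bench, the walls are 4 mm thick and their tops 12 mm above the bench. Overall 232 mm (y) by 108 mm (x). Origin: centre of the underside; z up.
- tray_two: Low open tray with a pale wood floor and dark wood walls, fixed to the bench. Two equal pockets stand in a row along its y axis, their centres at y = -38 and +38 mm from the tray's centre, x = 0. Each pocket is 72 mm (y) by 100 mm (x) inside; its floor is 4 mm above the bench, the walls are 4 mm thick and their tops 12 mm above the bench. Overall 156 mm (y) by 108 mm (x). Origin: centre of the underside; z up.
- large_tin_center (a point): Large tin: round aluminium screw-top tin, the wider of the two tins in the row of stock between robot and trays (not one of the group of tins at the back of the bench), 48 mm diameter, 30 mm high, about 60 g, loose, standing lid up. Point at its centre, half-way up (15 mm); z is the tin's axis, up.
- small_tin_center (a point): Small tin: round aluminium screw-top tin, the narrower of the two in that row of stock, 34 mm diameter, 26 mm high, about 30 g, loose, standing lid up. Point at its centre, half-way up (13 mm); z is the tin's axis, up.
- doming_block_center (a point): Doming block: steel cube of 38 mm with round dark hollows on its top and sides, about 400 g, loose. Point at its centre (19 mm up); x and y square to the side faces, z up.
- loupe_center (a point): Folded loupe: bright steel magnifier case with fully rounded ends, black lens barrel between two cover plates and a small brass pivot, 48 mm long (x), 26 mm wide (y), 22 mm high, about 60 g, loose, lying flat with the pivot up. Point at its centre, half-way up (11 mm); z up.
- oilstone_center (a point): Oilstone: small grey two-layer sharpening stone with square ends, 50 mm long (x), 24 mm wide (y), 20 mm high, about 60 g, loose, lying flat with its darker plain layer up. Point at its centre, half-way up (10 mm); z up.
- ring_clamp_center (a point): Ring clamp, a bystander: pale wooden bar 100 mm long (x), 26 mm wide, 22 mm high with a steel band round its middle, loose, lying between the two trays. Point at its centre.
- bur_glass_center (a point): Glass of burs, a bystander: clear tumbler 60 mm across, 70 mm high, with thin steel burs sticking up to about 110 mm, loose, standing at the left side. Point on its axis, 35 mm up.
Not all that is in view belongs to the job. Leave any green or pink look-alike of the part that bears large_tin_center alone.

How it is judged:
By the outcome, as a careful person would: the job done as asked, in the order asked, and still so for the second after the job is handed in, with the robot touching nothing.
It also fails if it takes over 128 s, if anything falls off the work surface, if the arm or the gripper's body presses on something with over 40 N, if the wrist force passes 120 N, or if a joint passes its speed limit or range.

### The arm

A 6-joint arm with a two-finger parallel gripper is mounted at the origin on the work surface. World frame = base frame: x ahead of the robot, y to its left, z up, the work surface at z = 0. Lengths are in mm, angles in rad, forces in N, time in s.
With the tool pointing down it reaches from about 250 to 800 mm from the base axis. Payload 3.9 kg.
Tool frame: the origin (TCP) lies midway between the tips of the shut fingers; the grasp point (between the pads) lies 19 mm behind it; z points along the fingers, y is the line along which they close (so a half turn about z gives the same grasp; the last joint's range is limited). The gripper opens to 85 mm and grips with 20 to 120 N. Pads are 22 mm wide; open, the fingers measure 114 mm over their backs; the gripper's body (76 mm by 85 mm) begins 54 mm behind the grasp point. The pads swing forward as they close: fully open they stand 13 mm farther back than shut.
Start: joints at [1.174, 0.26, -0.138, 1.173, 0, 1.571], TCP at [202.891, 484.201, 231.304] pointing down, gripper open.
Joint ranges: [-2.78, 2.78], [-0.83, 1.72], [-1.28, 1.37], [-1.9, 2.12], [-1.57, 1.48], [-3.14, 3.14]. Speed limits (rad/s): [2.57, 2.57, 3.14, 3.14, 3.14, 3.14].

### API

Orientations are given as a unit quaternion [w, x, y, z].
In Python, from bench import status, eyes, ctrl gives the robot as it stands.
- The arm moves only by the tool apply_moves, never from a script. Its argument "deltas" is a list of rows, each an object with "translation": the shift along the tool's x, y, z in mm, a list of three; "turn": the turn about the tool's z in degrees; "hand": the opening in per cent of the stroke, from 0 (shut) to 100 (fully open). In form: [{"translation": [x, y, z], "turn": turn, "hand": hand}, ...]. A call has 1 to 20 rows; each row is the pose to reach, as a shift and turn from the pose commanded when the call began, along the tool's axes at that moment; what a row does not reach only later rows make up. A row lasts 1/8 s, in which the tool goes at most 62.5 mm and 10.7 degrees, less where a joint would pass 70% of its speed; a pose out of reach is approached as far as the arm can. A call with a gripper value outside its range is refused whole. The fingers move at their own pace and stop on an object; "squeeze" is the grip in N (left out, the last holds). Time passes only in rows, so rows that repeat a pose let the fingers close. It gives the time, the measured TCP pose, the force, the opening and the grip force at its end, in the units of the state.
- status.get_obs(): the state, without advancing time (a new reading comes with each control period).
- eyes.get_image(name): name is "scene" or "top" or "wrist"; returns the picture (400x640x3 uint8, red, green, blue); there is no depth.
- eyes.camera_model(name): a dict with "mtx" (3x3 intrinsics, pixels), "k1" (the pictures are not rectified: a ray, as slopes to the right and down, at radius r is drawn at 1 + k1 r^2 times it, then the intrinsics apply), "xyz" and "attitude" of the camera in the world; the wrist camera has in their place "mount" (4x4, takes a point from camera to tool coordinates, whose origin is the TCP and whose axes are the flange's). Camera axes: x right, y down, z forward; pixel columns grow to the right and rows downward; lengths in mm; the calibration is good to about 2 mm. A picture is of the moment at which its call begins: read the wrist's pose just before it. camera_model takes no time and is no camera call.
- ctrl.hand_in(): hands the job in; it is judged then, once.
The state is a dict: "time": time; "joint_positions": joint angles; "joint_velocities": joint speeds; "joint_efforts": joint torques, N m; "eef_pos": TCP position; "tool_rot": TCP orientation; "ft_force": force on the tool from outside, world axes, zero at the start; "moment": the same for the moment, N m; "grip_width": opening from 0.0 (shut) to 1.0 (fully open); "grasp_force": force on a finger pad.
Only numpy, scipy, OpenCV 4.12 (cv2) and the standard library are available. Lean on these libraries where they do the work, as an engineer would, in place of code of your own. Each camera call takes 0.05 s, during which the arm holds its last target. There are 200 camera calls.

## Working session

There is one attempt and no reset: what is moved stays moved. The work goes in short steps, Python scripts to look and compute and a tool call to move; the robot and the scene stay as the last step left them, time stands still between calls to the robot, and variables do not carry over. Pictures are saved under pics/ and viewed, at most 16 in all, crops included, and the job is handed in when it is done.

Besides the shell and the picture viewer there is one more tool, called after "Call:" as name([rows], argument=value, ...), one row to a line, values as JSON. apply_moves: Moves the arm, as the interface text tells. Its arguments: {"type":"object","properties":{"deltas":{"type":"array","items":{"type":"object","properties":{"translation":{"type":"array","items":{"type":"number"}},"turn":{"type":"number"},"hand":{"type":"number"}}}},"squeeze":{"type":"number"}},"required":["deltas"]}

```bash
mkdir -p pics
python3 - <<'E'
from bench import status, eyes
import cv2
o=status.get_obs(); print({k:o[k] for k in('time','eef_pos','tool_rot','grip_width')})
for n in('top','scene'):
    cv2.imwrite(f'pics/{n}0.png',eyes.get_image(n)[:,:,::-1])
for n in('top','scene','wrist'): print(n,eyes.camera_model(n))
E
```

```text
{'time': 0.0, 'eef_pos': array([202.62891445, 483.59531117, 230.4651528 ]), 'tool_rot': array([-1.96048211e-04,  1.97078842e-01,  9.80387169e-01, -9.43150151e-04]), 'grip_width': 1.0003488713383961}
top {'mtx': array([[420.6969776 ,   0.        , 321.95825546],
       [  0.        , 420.6969776 , 192.84859401],
       [  0.        ,   0.        ,   1.        ]]), 'k1': -0.11190720547850494, 'xyz': array([ 356.36801288,   42.32955571, 1066.05611231]), 'attitude': array([ 0.04523077, -0.70083424,  0.71020133, -0.04898595])}
scene {'mtx': array([[450.02366251,   0.        , 311.78964116],
       [  0.        , 450.02366251, 202.22143962],
       [  0.        ,   0.        ,   1.        ]]), 'k1': -0.05794290269913228, 'xyz': array([1135.99775552,  -74.29819913,  806.61196159]), 'attitude': array([-0.27220089,  0.71440322,  0.60638265, -0.21871165])}
wrist {'mtx': array([[335.39847166,   0.        , 314.95156446],
       [  0.        , 335.39847166, 198.34144439],
       [  0.        ,   0.        ,   1.        ]]), 'k1': -0.029069286931493923, 'mount': array([[ 7.47463477e-04, -9.52981242e-01, -3.03028372e-01,
         7.77818977e+01],
       [ 9.99999713e-01,  6.75197105e-04,  3.43245373e-04,
         8.38299693e-01],
       [-1.22502522e-04, -3.03028542e-01,  9.52981473e-01,
        -1.41859680e+02],
       [ 0.00000000e+00,  0.00000000e+00,  0.00000000e+00,
         1.00000000e+00]])}
```

View pics/top0.png

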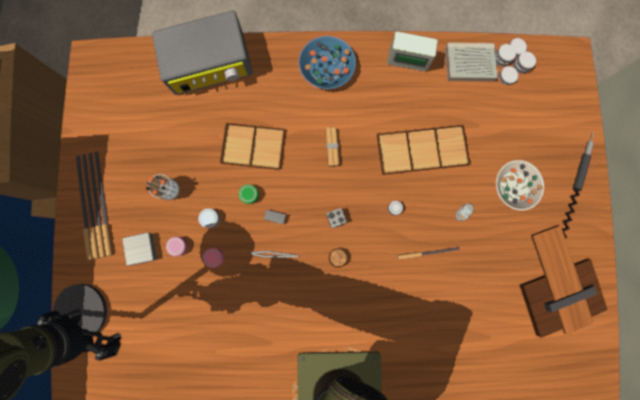

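View pics/scene0.png

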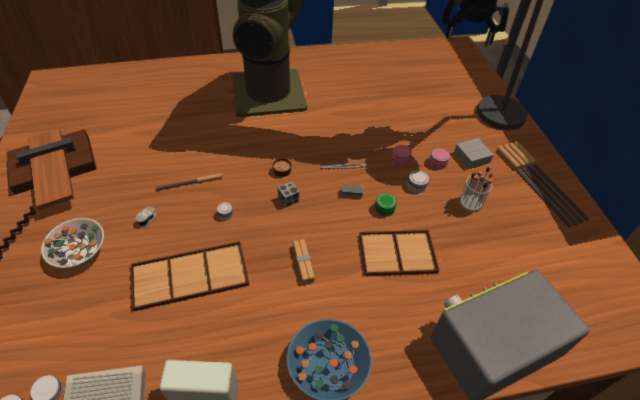

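Top view: the large-tin candidates are the white/silver tin at (208,217), green (248,194), pink (176,246) and dark pink (212,258), plus the back group near (515,60). (208,217) fits because it is bare aluminium and in the stock row. The rest of the row is oilstone (275,216), doming block (336,217), small tin (396,208) and loupe (465,212). The trays are at (253,146) and (423,149).

```bash
cat > h.py <<'E'
import numpy as np, cv2
from scipy.spatial.transform import Rotation as R
from bench import status, eyes
def Q(q): return R.from_quat(np.roll(q,-1)).as_matrix()
def cam(n,obs=None):
    m=eyes.camera_model(n)
    if n=='wrist':
        T=Q(obs['tool_rot']); M=m['mount']
        return m,T@M[:3,:3],np.array(obs['eef_pos'])+T@M[:3,3]
    return m,Q(m['attitude']),np.array(m['xyz'])
def cast(c,px,z):
    m,A,p=c
    px=np.atleast_2d(np.float64(px))
    d=(px-m['mtx'][:2,2])/m['mtx'][0,0]; s=d.copy()
    for _ in range(20): s=d/(1+m['k1']*(s**2).sum(1,keepdims=True))
    w=np.c_[s,np.ones(len(s))]@A.T
    return p+w*((z-p[2])/w[:,2])[:,None]
def proj(c,P):
    m,A,p=c
    v=(np.atleast_2d(P)-p)@A; s=v[:,:2]/v[:,2:]
    return s*(1+m['k1']*(s**2).sum(1,keepdims=True))*m['mtx'][0,0]+m['mtx'][:2,2]
E
python3 - <<'E'
from h import *
im=cv2.imread('pics/top0.png'); c=cam('top')
for n,p,z in [('large',(208,217),30),('oil',(275,216),20),('dome',(336,217),38),('small',(396,208),26),('loupe',(465,212),22)]:
    P=cast(c,p,z)[0]; print(n,P.round(), 'scene',proj(cam('scene'),P).round())
hsv=cv2.cvtColor(im,cv2.COLOR_BGR2HSV)
# pale tray floors
m=((hsv[:,:,2]>185)&(hsv[:,:,0]>10)).astype(np.uint8)
n,l,s,ce=cv2.connectedComponentsWithStats(m)
for i in range(1,n):
    if s[i,4]>300 and 110<ce[i,1]<180:
        r=cv2.minAreaRect(np.argwhere(l==i)[:,::-1].astype(np.float32))
        Pt=cast(c,cv2.boxPoints(r),4); print(s[i],cast(c,r[0],4)[0].round(1),np.linalg.norm(np.diff(Pt[:3],axis=0),axis=1).round(), (Pt[1]-Pt[0]).round())
cv2.imwrite('pics/topcrop.png',cv2.resize(im[110:270,150:490],None,fx=2.35,fy=2.35,interpolation=cv2.INTER_CUBIC))
E
```

```text
large [438. 320.  30.] scene [[418. 178.]]
oil [440. 154.  20.] scene [[351. 189.]]
dome [434.   2.  38.] scene [[287. 189.]]
small [ 455. -148.   26.] scene [[223. 207.]]
loupe [ 443. -325.   22.] scene [[144. 213.]]
[   63   106   540    40 10377] [676.7   6.    4. ] [1501.  109.] [   -4. -1501.     0.]
[224 126  30  38 880] [628.7 251.3   4. ] [97. 65.] [ 96. -11.   0.]
[253 129  29  38 901] [619.6 176.    4. ] [97. 66.] [ 96. -11.   0.]
[438 128  29  37 872] [ 618.4 -306.4    4. ] [67. 99.] [  9. -66.   0.]
[409 130  30  38 896] [ 610.6 -229.8    4. ] [68. 98.] [  9. -67.   0.]
[380 134  30  38 910] [ 603.2 -154.9    4. ] [67. 96.] [  9. -67.   0.]
[ 422  160  150   51 1487] [ 536.6 -428.3    4. ] [134. 396.] [122. -56.   0.]
[190 170 173   8 712] [550.8 152.9   4. ] [ 17. 445.] [17.  0.  0.]
```

View pics/topcrop.png

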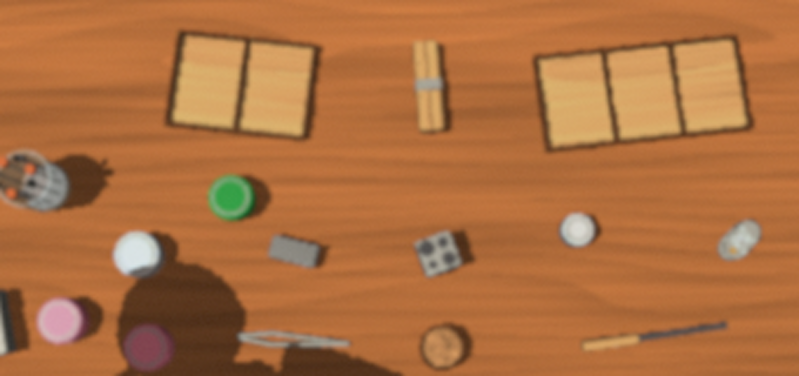

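The crop shows bare-metal large tin at crop (138,254), apart from the green tin (231,197) and the pink ones. That confirms it. Pocket spacings measure 75.9 and 152.3 mm, against 76 and 152 nominal. Moving to look from close by.

Call:
apply_moves([
  {"translation":[-40,-6,0],"turn":10,"hand":100},
  {"translation":[-80,-12,0],"turn":20,"hand":100},
  {"translation":[-120,-18,0],"turn":30,"hand":100},
  {"translation":[-160,-24,0],"turn":40,"hand":100},
  {"translation":[-200,-30,0],"turn":50,"hand":100},
  {"translation":[-240,-34,0],"turn":60,"hand":100},
  {"translation":[-270,-38,0],"turn":67.2,"hand":100},
  {"translation":[-270,-38,0],"turn":67.2,"hand":100},
  {"translation":[-270,-38,0],"turn":67.2,"hand":100},
])

```text
time: 1.23
eef_pos: [436.5, 344.7, 230.9]
tool_rot: [-0.0, 0.706, 0.708, -0.001]
ft_force: [0.0, 0.2, 0.6]
grip_width: 1.005
grasp_force: 0.0
```

```bash
cat > look.py <<'E'
from h import *; import sys
n=sys.argv[1]
o=status.get_obs(); im=eyes.get_image('wrist')
cv2.imwrite(f'pics/{n}.png',im[:,:,::-1]); np.savez(f'pics/{n}.npz',eef_pos=o['eef_pos'],tool_rot=o['tool_rot'])
print(round(o['time'],2),o['eef_pos'].round(1),Q(o['tool_rot']).round(3).tolist(),o['joint_positions'].round(2))
E
python3 look.py w1
```

```text
1.23 [436.5 344.7 230.9] [[-0.002, 1.0, -0.001], [1.0, 0.002, -0.0], [-0.0, -0.001, -1.0]] [ 0.67  0.31 -0.06  1.2   0.    2.24]
```

View pics/w1.png

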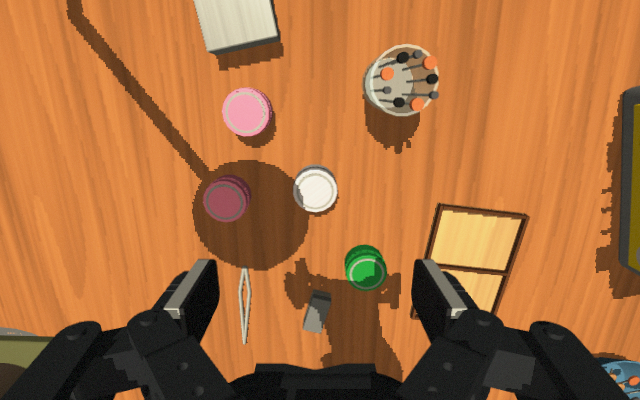

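Wrist view: the large tin is at (315,189), clear of pink (227,199)/(246,111) and green (366,267). Oilstone is at (317,312) and the tray_two left pocket at (478,238).

```bash
cat > seg.py <<'E'
from h import *
# stable lid circle etc: mask low-saturation pixels in window -> largest contour
def blob(n,win,z,fn=lambda h:(h[:,:,1]<70)&(h[:,:,2]>110),cam_n='wrist'):
    im=cv2.imread(f'pics/{n}.png'); x0,y0,x1,y1=win
    hsv=cv2.cvtColor(im[y0:y1,x0:x1],cv2.COLOR_BGR2HSV)
    m=cv2.morphologyEx(fn(hsv.astype(int)).astype(np.uint8),cv2.MORPH_CLOSE,np.ones((3,3)))
    c=max(cv2.findContours(m,0,1)[0],key=cv2.contourArea)+np.array([x0,y0])
    k=cam(cam_n,dict(np.load(f'pics/{n}.npz')) if cam_n=='wrist' else None)
    P=cast(k,c[:,0],z)[:,:2].astype(np.float32)
    r=cv2.minAreaRect(P); e=cv2.minEnclosingCircle(P); b=cv2.boxPoints(r)
    d=b[1]-b[0] if np.linalg.norm(b[1]-b[0])>np.linalg.norm(b[2]-b[1]) else b[2]-b[1]
    return dict(c=np.round(r[0],1),size=np.round(r[1],1),long_yaw=round(float(np.degrees(np.arctan2(d[1],d[0])))%180,1),circ=np.round(e[0]+(e[1]*2,),1),px=c[:,0].mean(0).round(),bb=cv2.boundingRect(c))
E
python3 - <<'E'
from seg import *
print(blob('w1',(285,155,345,222),30))
# tilt-free check: sides too
print(blob('w1',(430,200,530,275),4,lambda h:(h[:,:,2]>190)&(h[:,:,0]>13)&(h[:,:,1]<170)))
print(blob('top0',(190,200,226,232),30,cam_n='top'))
im=cv2.imread('pics/w1.png');h=cv2.cvtColor(im,cv2.COLOR_BGR2HSV);print(h[190,290:345:3].tolist(),h[238,470:474].tolist(),h[150,470].tolist())
E
```

```text
{'c': array([436.6, 325.1]), 'size': array([47. , 50.8]), 'long_yaw': 90.2, 'circ': array([436.5, 325.1,  51.9]), 'px': array([315., 188.]), 'bb': (293, 165, 45, 47)}
{'c': array([629. , 252.6]), 'size': array([68.6, 97.2]), 'long_yaw': 173.0, 'circ': array([630. , 252.4, 115.7]), 'px': array([474., 240.]), 'bb': (430, 211, 91, 59)}
{'c': array([436., 321.]), 'size': array([48.2, 44.8]), 'long_yaw': 89.4, 'circ': array([436.6, 320.5,  50. ]), 'px': array([208., 218.]), 'bb': (198, 209, 20, 19)}
[[12, 170, 105], [14, 51, 119], [17, 42, 121], [17, 37, 131], [20, 22, 244], [22, 19, 244], [21, 20, 245], [23, 17, 244], [21, 21, 244], [22, 19, 245], [22, 16, 245], [20, 19, 245], [19, 22, 244], [21, 17, 244], [21, 41, 212], [20, 22, 245], [13, 179, 195], [13, 177, 225], [13, 175, 218]] [[20, 132, 244], [21, 133, 244], [20, 131, 244], [21, 129, 244]] [13, 176, 215]
```

Call:
apply_moves([
  {"translation":[-21.5,0,50],"turn":0,"hand":100},
  {"translation":[-21.5,0,100],"turn":0,"hand":100},
  {"translation":[-21.5,0,150],"turn":0,"hand":100},
  {"translation":[-21.5,0,190],"turn":0,"hand":100},
  {"translation":[-21.5,0,212],"turn":0,"hand":100},
  {"translation":[-21.5,0,224],"turn":0,"hand":100},
  {"translation":[-21.5,0,228],"turn":0,"hand":100},
  {"translation":[-21.5,0,228],"turn":0,"hand":100},
  {"translation":[-21.5,0,228],"turn":0,"hand":0},
  {"translation":[-21.5,0,228],"turn":0,"hand":0},
  {"translation":[-21.5,0,228],"turn":0,"hand":0},
  {"translation":[-21.5,0,228],"turn":0,"hand":0},
  {"translation":[-21.5,0,228],"turn":0,"hand":0},
  {"translation":[-21.5,0,228],"turn":0,"hand":0},
  {"translation":[-21.5,0,218],"turn":0,"hand":0},
  {"translation":[-21.5,0,190],"turn":0,"hand":0},
  {"translation":[-21.5,0,150],"turn":0,"hand":0},
  {"translation":[-21.5,0,150],"turn":0,"hand":0},
], squeeze=40)

```text
time: 3.52
eef_pos: [439.6, 325.0, 84.8]
tool_rot: [0.001, 0.707, 0.707, 0.003]
ft_force: [0.4, -0.5, -0.7]
grip_width: 0.553
grasp_force: 41.2
```

```bash
python3 look.py w2
```

```text
3.52 [439.6 325.   84.8] [[-0.001, 1.0, 0.006], [1.0, 0.001, 0.004], [0.004, 0.006, -1.0]] [ 0.64  0.39 -0.35  0.82 -0.    2.21]
```

View pics/w2.png

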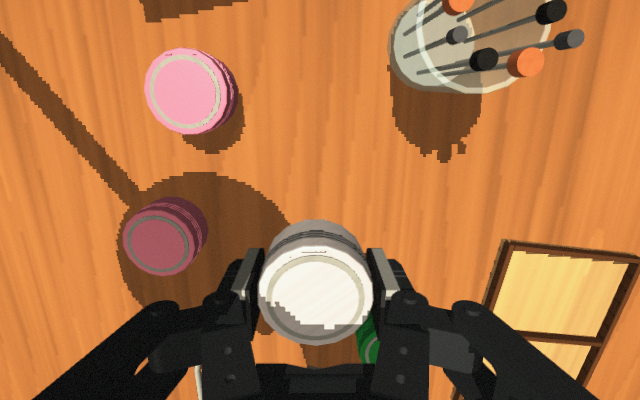

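The tin is held, lid up, at (316,290) between the pads, with width 47 mm as expected. Moving over tray_two's left pocket.

Call:
apply_moves([
  {"translation":[-15,40,0],"turn":2,"hand":0},
  {"translation":[-33,90,0],"turn":4,"hand":0},
  {"translation":[-52,140,0],"turn":6,"hand":0},
  {"translation":[-65,180,0],"turn":6.9,"hand":0},
  {"translation":[-71,192,0],"turn":6.9,"hand":0},
  {"translation":[-71,192,0],"turn":6.9,"hand":0},
  {"translation":[-71,192,0],"turn":6.9,"hand":0},
  {"translation":[-71,192,0],"turn":6.9,"hand":0},
])

```text
time: 4.58
eef_pos: [627.8, 253.2, 81.3]
tool_rot: [-0.0, 0.748, 0.664, -0.0]
ft_force: [0.1, 1.3, -0.7]
grip_width: 0.544
grasp_force: 41.4
```

```bash
python3 look.py w3; python3 -c "
from seg import *
z=cam('wrist',dict(np.load('pics/w2.npz')))
print('w2 lid',cast(z,(318,292),84.8-3+30))
z=cam('wrist',dict(np.load('pics/w3.npz')))
print('w3 lid',cast(z,(318,292),84.8-3+30))"
```

```text
4.58 [627.8 253.2  81.3] [[0.118, 0.993, -0.001], [0.993, -0.118, -0.0], [-0.0, -0.001, -1.0]] [0.38 0.6  0.02 0.99 0.   2.07]
w2 lid [[440.64810274 327.86036825 111.8       ]]
w3 lid [[629.61167289 258.28308204 111.8       ]]
```

View pics/w3.png

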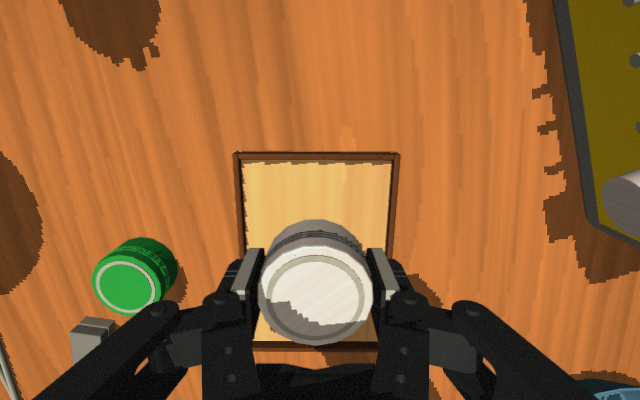

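The tin is square over the pocket, with walls at columns 241 and 395 and the lid centre at column 316. It sits about 3 mm toward +y, so I'll correct that and set it down.

Call:
apply_moves([
  {"translation":[-3,1,25],"turn":0,"hand":0},
  {"translation":[-3,1,48],"turn":0,"hand":0},
  {"translation":[-3,1,62],"turn":0,"hand":0},
  {"translation":[-3,1,69],"turn":0,"hand":0},
  {"translation":[-3,1,72],"turn":0,"hand":0},
  {"translation":[-3,1,73.5],"turn":0,"hand":0},
  {"translation":[-3,1,74],"turn":0,"hand":0},
  {"translation":[-3,1,74],"turn":0,"hand":0},
  {"translation":[-3,1,74],"turn":0,"hand":0},
])

```text
time: 5.75
eef_pos: [630.5, 249.7, 8.3]
tool_rot: [0.0, 0.748, 0.664, 0.001]
ft_force: [-0.8, 0.3, 5.4]
grip_width: 0.55
grasp_force: 41.6
```

Call:
apply_moves([
  {"translation":[-3,1,0],"turn":0,"hand":65},
  {"translation":[0,0,0],"turn":0,"hand":65},
  {"translation":[0,0,0],"turn":0,"hand":65},
  {"translation":[0,0,-10],"turn":0,"hand":65},
  {"translation":[0,0,-40],"turn":0,"hand":65},
  {"translation":[0,0,-90],"turn":0,"hand":80},
  {"translation":[-30,-25,-140],"turn":-1,"hand":100},
  {"translation":[-70,-55,-180],"turn":-3,"hand":100},
  {"translation":[-110,-85,-210],"turn":-5,"hand":100},
  {"translation":[-150,-115,-222],"turn":-6.9,"hand":100},
  {"translation":[-190,-145,-222],"turn":-6.9,"hand":100},
  {"translation":[-222,-171,-222],"turn":-6.9,"hand":100},
  {"translation":[-222,-171,-222],"turn":-6.9,"hand":100},
  {"translation":[-222,-171,-222],"turn":-6.9,"hand":100},
])

```text
time: 7.5
eef_pos: [434.6, 49.6, 230.1]
tool_rot: [0.001, 0.707, 0.707, 0.001]
ft_force: [-0.6, 0.1, -0.2]
grip_width: 1.002
grasp_force: 0.0
```

```bash
python3 look.py w4
```

```text
7.5 [434.6  49.6 230.1] [[-0.001, 1.0, 0.002], [1.0, 0.001, 0.001], [0.001, 0.002, -1.0]] [ 0.11  0.11 -0.33  1.13  0.    1.68]
```

View pics/w4.png

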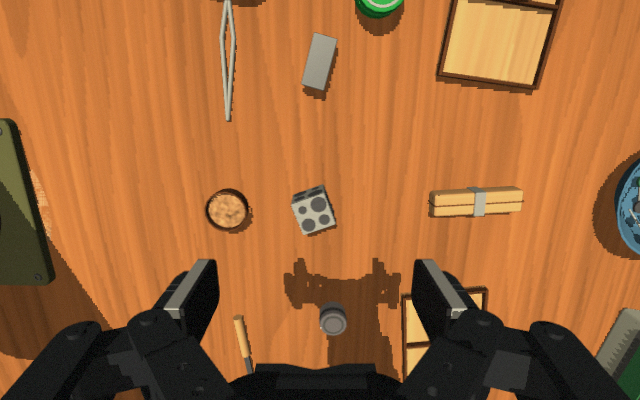

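The doming block is at (314,211), turned about 17°. Oilstone is at (320,63), the ring clamp at (476,201), and tray_two's right pocket at (499,43).

Run:
```python
from seg import *
print('dome',blob('w4',(282,175,348,245),38,lambda h:(h[:,:,1]<90)))
print('oil',blob('w4',(290,20,350,105),20,lambda h:(h[:,:,1]<90)))
print('pocket',blob('w4',(430,0,560,95),4,lambda h:(h[:,:,2]>190)&(h[:,:,0]>13)&(h[:,:,1]<170)))
im=cv2.imread('pics/w4.png')
cv2.imwrite('pics/c4.png',np.hstack([cv2.resize(im[180:245,280:350],None,fx=5.6,fy=5.6),cv2.resize(im[30:95,285:355],None,fx=5.6,fy=5.6)]))
```

```text
dome {'c': array([432.8,   9.1]), 'size': array([40.1, 46.5]), 'long_yaw': 110.5, 'circ': array([432.5,   9. ,  58.5]), 'px': array([313., 210.]), 'bb': (291, 185, 45, 50)}
oil {'c': array([438.7, 156.6]), 'size': array([49.8, 23.7]), 'long_yaw': 74.8, 'circ': array([438.9, 156.4,  53. ]), 'px': array([319.,  61.]), 'bb': (301, 33, 36, 58)}
pocket {'c': array([619.9, 177.6]), 'size': array([68.4, 97.1]), 'long_yaw': 173.1, 'circ': array([619.9, 177.1, 117.6]), 'px': array([496.,  41.]), 'bb': (443, 0, 109, 85)}
```

View pics/c4.png

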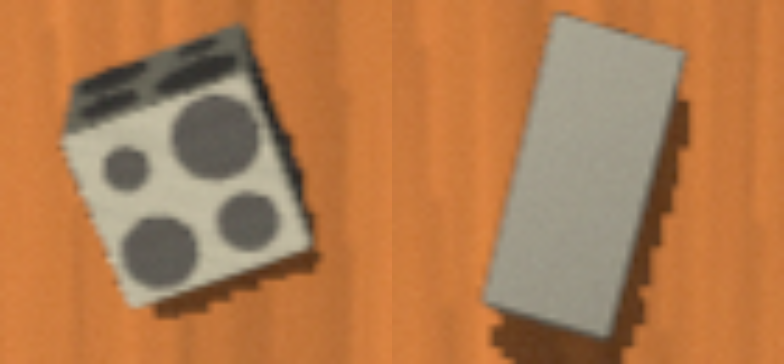

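The crop shows the block's top-face corners at crop (62,137), (247,78), (314,245) and (137,305), and the oilstone clean with its plain layer up.

Run:
```python
from seg import *
k=cam('wrist',dict(np.load('pics/w4.npz')))
p=np.array([(62,137),(247,78),(314,245),(137,305)])/5.6+[280,180]
P=cast(k,p,38)[:,:2]; print(P.mean(0),np.linalg.norm(P-np.roll(P,1,0),axis=1),np.degrees(np.arctan2(*(np.roll(P,-1,0)-P)[:,::-1].T)))
```

```text
[434.27068427   4.13339977] [36.90888465 36.48271537 35.84237629 36.1586165 ] [  18.5194851   -68.48528614 -159.81788279  111.95564809]
```

Call:
apply_moves([
  {"translation":[-46,0,40],"turn":-8,"hand":100},
  {"translation":[-46,0,80],"turn":-16,"hand":100},
  {"translation":[-46,0,120],"turn":-20,"hand":100},
  {"translation":[-46,0,160],"turn":-20,"hand":100},
  {"translation":[-46,0,195],"turn":-20,"hand":100},
  {"translation":[-46,0,215],"turn":-20,"hand":100},
  {"translation":[-46,0,224],"turn":-20,"hand":100},
  {"translation":[-46,0,227],"turn":-20,"hand":100},
  {"translation":[-46,0,227],"turn":-20,"hand":100},
  {"translation":[-46,0,227],"turn":-20,"hand":0},
  {"translation":[-46,0,227],"turn":-20,"hand":0},
  {"translation":[-46,0,227],"turn":-20,"hand":0},
  {"translation":[-46,0,227],"turn":-20,"hand":0},
  {"translation":[-46,0,227],"turn":-20,"hand":0},
  {"translation":[-46,0,227],"turn":-20,"hand":0},
  {"translation":[-46,0,227],"turn":-20,"hand":0},
  {"translation":[-46,0,217],"turn":-20,"hand":0},
  {"translation":[-46,0,190],"turn":-20,"hand":0},
  {"translation":[-46,0,150],"turn":-20,"hand":0},
  {"translation":[-46,0,150],"turn":-20,"hand":0},
], squeeze=80)

```text
time: 10.05
eef_pos: [436.4, 3.4, 81.9]
tool_rot: [0.003, 0.573, 0.819, 0.002]
ft_force: [0.3, -0.3, -3.2]
grip_width: 0.431
grasp_force: 80.9
```

Call:
apply_moves([
  {"translation":[20,45,-10],"turn":8,"hand":0},
  {"translation":[40,95,-10],"turn":16,"hand":0},
  {"translation":[62,145,-10],"turn":24,"hand":0},
  {"translation":[82,195,-10],"turn":26.9,"hand":0},
  {"translation":[95,225,-10],"turn":26.9,"hand":0},
  {"translation":[99.5,234,-5],"turn":26.9,"hand":0},
  {"translation":[99.5,234,0],"turn":26.9,"hand":0},
  {"translation":[99.5,234,0],"turn":26.9,"hand":0},
  {"translation":[99.5,234,0],"turn":26.9,"hand":0},
])

```text
time: 11.18
eef_pos: [618.4, 176.1, 79.2]
tool_rot: [-0.0, 0.748, 0.663, -0.001]
ft_force: [-0.5, 0.4, -3.3]
grip_width: 0.434
grasp_force: 81.1
```

```bash
python3 look.py w5
```

```text
11.18 [618.4 176.1  79.2] [[0.12, 0.993, -0.001], [0.993, -0.12, -0.0], [-0.001, -0.001, -1.0]] [ 0.28  0.55 -0.09  0.94 -0.    1.97]
```

View pics/w5.png

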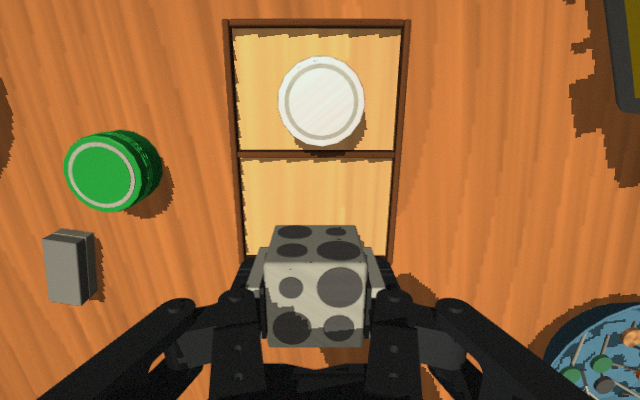

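The block is held square over the right pocket, and the large tin rests inside the left pocket at (321,101). Setting the block down.

Call:
apply_moves([
  {"translation":[0,1,25],"turn":0,"hand":0},
  {"translation":[0,1,48],"turn":0,"hand":0},
  {"translation":[0,1,61],"turn":0,"hand":0},
  {"translation":[0,1,68],"turn":0,"hand":0},
  {"translation":[0,1,71],"turn":0,"hand":0},
  {"translation":[0,1,72.5],"turn":0,"hand":0},
  {"translation":[0,1,73],"turn":0,"hand":0},
  {"translation":[0,1,73],"turn":0,"hand":0},
  {"translation":[0,1,73],"turn":0,"hand":0},
])

```text
time: 12.35
eef_pos: [621.0, 177.1, 7.0]
tool_rot: [0.0, 0.748, 0.664, 0.001]
ft_force: [-0.2, 0.4, 1.0]
grip_width: 0.436
grasp_force: 81.5
```

Call:
apply_moves([
  {"translation":[0,0,0],"turn":0,"hand":60},
  {"translation":[0,0,0],"turn":0,"hand":60},
  {"translation":[0,0,0],"turn":0,"hand":60},
  {"translation":[0,0,-10],"turn":0,"hand":60},
  {"translation":[0,0,-40],"turn":0,"hand":60},
  {"translation":[0,0,-85],"turn":0,"hand":80},
  {"translation":[-10,-40,-115],"turn":3,"hand":100},
  {"translation":[-20,-90,-115],"turn":6,"hand":100},
  {"translation":[-32,-140,-115],"turn":8.3,"hand":100},
  {"translation":[-40,-170,-105],"turn":8.3,"hand":100},
  {"translation":[-41.5,-178.5,-95],"turn":8.3,"hand":100},
  {"translation":[-41.5,-178.5,-95],"turn":8.3,"hand":100},
  {"translation":[-41.5,-178.5,-95],"turn":8.3,"hand":100},
])

```text
time: 13.98
eef_pos: [440.4, 157.6, 101.7]
tool_rot: [0.0, 0.794, 0.608, 0.001]
ft_force: [0.1, -0.1, 0.4]
grip_width: 1.003
grasp_force: 0.0
```

```bash
python3 look.py w6; python3 -c "
from seg import *
h=cv2.cvtColor(cv2.imread('pics/w6.png'),cv2.COLOR_BGR2HSV)
print(blob('w6',(250,180,390,380),20,lambda h:(h[:,:,1]<90)&(h[:,:,2]>90)))"
```

```text
13.97 [440.4 157.6 101.7] [[0.261, 0.965, 0.002], [0.965, -0.261, 0.001], [0.001, 0.002, -1.0]] [ 0.34  0.26 -0.5   0.8  -0.    2.18]
{'c': array([438.5, 155.7]), 'size': array([45.8, 23.8]), 'long_yaw': 74.8, 'circ': array([438.6, 156.1,  50.8]), 'px': array([313., 210.]), 'bb': (296, 180, 35, 62)}
```

View pics/w6.png

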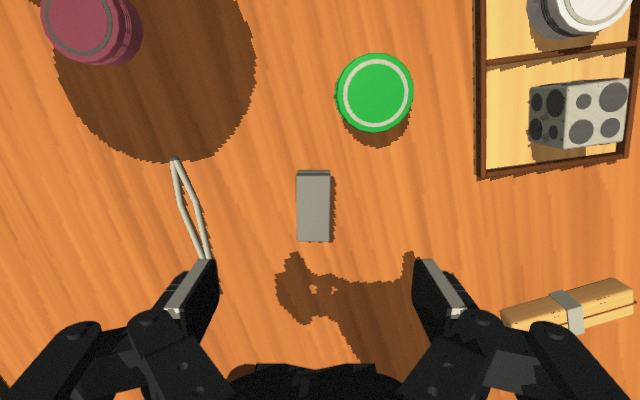

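The doming block is in its pocket (584,113), the large tin is beside it, and the oilstone is square below the gripper at (313,206).

Call:
apply_moves([
  {"translation":[-1,-1.5,40],"turn":0,"hand":100},
  {"translation":[-1,-1.5,70],"turn":0,"hand":100},
  {"translation":[-1,-1.5,88],"turn":0,"hand":100},
  {"translation":[-1,-1.5,96],"turn":0,"hand":100},
  {"translation":[-1,-1.5,99],"turn":0,"hand":100},
  {"translation":[-1,-1.5,99],"turn":0,"hand":100},
  {"translation":[-1,-1.5,99],"turn":0,"hand":0},
  {"translation":[-1,-1.5,99],"turn":0,"hand":0},
  {"translation":[-1,-1.5,99],"turn":0,"hand":0},
  {"translation":[-1,-1.5,99],"turn":0,"hand":0},
  {"translation":[-1,-1.5,99],"turn":0,"hand":0},
  {"translation":[-1,-1.5,99],"turn":0,"hand":0},
  {"translation":[-1,-1.5,99],"turn":0,"hand":0},
  {"translation":[-1,-1.5,99],"turn":0,"hand":0},
  {"translation":[-1,-1.5,90],"turn":0,"hand":0},
  {"translation":[-1,-1.5,60],"turn":0,"hand":0},
  {"translation":[-1,-1.5,19],"turn":0,"hand":0},
  {"translation":[-1,-1.5,19],"turn":0,"hand":0},
  {"translation":[-1,-1.5,19],"turn":0,"hand":0},
], squeeze=40)

```text
time: 16.4
eef_pos: [436.2, 156.3, 82.1]
tool_rot: [-0.0, 0.794, 0.608, -0.0]
ft_force: [0.1, 0.2, -1.6]
grip_width: 0.275
grasp_force: 39.7
```

Call:
apply_moves([
  {"translation":[-30,28,-10],"turn":-4,"hand":0},
  {"translation":[-66,62,-20],"turn":-9,"hand":0},
  {"translation":[-102,95,-20],"turn":-14,"hand":0},
  {"translation":[-138,129,-20],"turn":-19,"hand":0},
  {"translation":[-174,162,-20],"turn":-20.9,"hand":0},
  {"translation":[-210,196,-20],"turn":-20.9,"hand":0},
  {"translation":[-240,224,-10],"turn":-20.9,"hand":0},
  {"translation":[-258,240.5,0],"turn":-20.9,"hand":0},
  {"translation":[-258,240.5,0],"turn":-20.9,"hand":0},
  {"translation":[-258,240.5,0],"turn":-20.9,"hand":0},
  {"translation":[-258,240.5,0],"turn":-20.9,"hand":0},
])

```text
time: 17.77
eef_pos: [600.8, -154.1, 82.5]
tool_rot: [-0.0, 0.67, 0.742, -0.0]
ft_force: [-0.7, -0.0, -0.7]
grip_width: 0.271
grasp_force: 39.7
```

```bash
python3 look.py w7
```

```text
17.77 [ 600.8 -154.1   82.5] [[-0.102, 0.995, -0.001], [0.995, 0.102, 0.0], [0.001, -0.001, -1.0]] [-0.25  0.51 -0.15  0.91  0.    1.22]
```

View pics/w7.png

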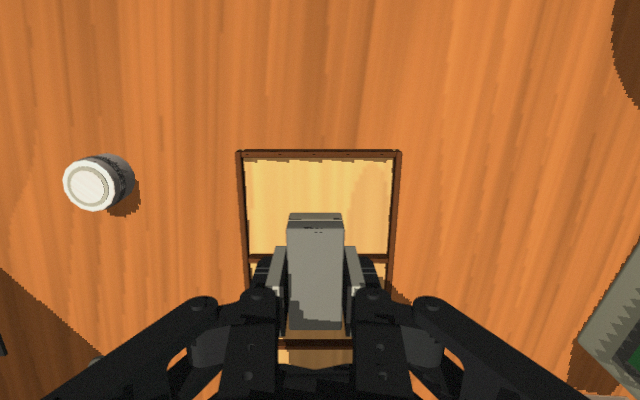

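The oilstone is held square over the +y pocket, and the small tin is at (88,187). I'll check the offset along the stone before setting it down.

```bash
python3 -c "
from seg import *
k=cam('wrist',dict(np.load('pics/w7.npz')))
print('stone ends',cast(k,[(315,228),(315,329)],100.5).round(1).tolist(),'walls',cast(k,[(320,152),(320,257),(240,200),(400,200)],12).round(1).tolist())
print('small',blob('w7',(50,145,140,222),26,lambda h:(h[:,:,1]<70)&(h[:,:,2]>150)))
for n,w in (('mid',(405,125,442,175)),('R',(436,120,470,172)),('L',(376,130,412,178))): print(n,blob('top0',w,4,lambda h:(h[:,:,2]>185)&(h[:,:,0]>10),cam_n='top')['c'])
"
```

```text
stone ends [[598.3, -127.6, 100.5], [603.3, -175.9, 100.5]] walls [[599.9, -112.1, 12.0], [607.9, -185.9, 12.0], [550.4, -149.5, 12.0], [656.4, -138.5, 12.0]]
small {'c': array([ 458.7, -145. ]), 'size': array([32.9, 32. ]), 'long_yaw': 83.0, 'circ': array([ 458.5, -145.1,   33.3]), 'px': array([ 88., 185.]), 'bb': (63, 160, 52, 52)}
mid [ 611.  -229.7]
R [ 618.6 -306.2]
L [ 603.5 -154.8]
```

Call:
apply_moves([
  {"translation":[1,2,25],"turn":0,"hand":0},
  {"translation":[1,2,50],"turn":0,"hand":0},
  {"translation":[1,2,64],"turn":0,"hand":0},
  {"translation":[1,2,71],"turn":0,"hand":0},
  {"translation":[1,2,74],"turn":0,"hand":0},
  {"translation":[1,2,75.5],"turn":0,"hand":0},
  {"translation":[1,2,76],"turn":0,"hand":0},
  {"translation":[1,2,76],"turn":0,"hand":0},
  {"translation":[1,2,76],"turn":0,"hand":0},
])

```text
time: 18.95
eef_pos: [603.7, -154.4, 6.8]
tool_rot: [0.0, 0.671, 0.742, 0.0]
ft_force: [-0.3, -0.3, 1.0]
grip_width: 0.27
grasp_force: 39.9
```

Call:
apply_moves([
  {"translation":[0,0,0],"turn":0,"hand":50},
  {"translation":[0,0,0],"turn":0,"hand":50},
  {"translation":[0,0,0],"turn":0,"hand":50},
  {"translation":[0,0,-10],"turn":0,"hand":50},
  {"translation":[0,0,-45],"turn":0,"hand":50},
  {"translation":[0,0,-95],"turn":0,"hand":80},
  {"translation":[8,-50,-110],"turn":0,"hand":100},
  {"translation":[16,-100,-110],"turn":0,"hand":100},
  {"translation":[21,-130,-100],"turn":0,"hand":100},
  {"translation":[23.5,-144.5,-95],"turn":0,"hand":100},
  {"translation":[23.5,-144.5,-95],"turn":0,"hand":100},
  {"translation":[23.5,-144.5,-95],"turn":0,"hand":100},
])

```text
time: 20.45
eef_pos: [458.6, -145.7, 102.1]
tool_rot: [0.001, 0.671, 0.742, 0.001]
ft_force: [0.5, -0.5, -0.4]
grip_width: 1.001
grasp_force: 0.0
```

```bash
python3 look.py w8; python3 -c "
from seg import *
print(blob('w8',(240,140,400,270),26,lambda h:(h[:,:,1]<70)&(h[:,:,2]>150)))"
```

```text
20.45 [ 458.6 -145.7  102.1] [[-0.101, 0.995, 0.002], [0.995, 0.101, -0.001], [-0.001, 0.002, -1.0]] [-0.31  0.28 -0.47  0.82  0.    1.16]
{'c': array([ 457.5, -145. ]), 'size': array([32.5, 33.2]), 'long_yaw': 146.2, 'circ': array([ 457.9, -144.5,   34.4]), 'px': array([313., 209.]), 'bb': (289, 185, 48, 48)}
```

View pics/w8.png

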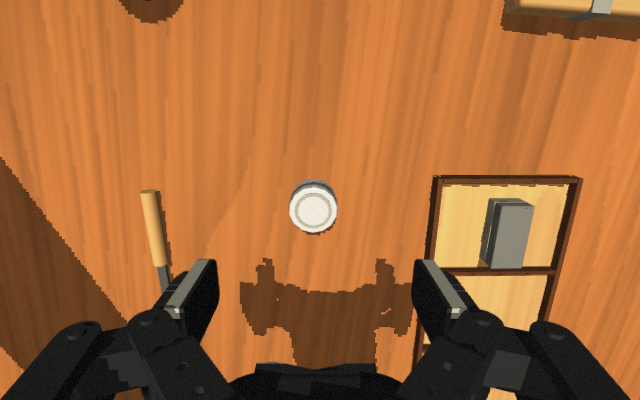

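The oilstone lies flat in its pocket at (507,234), and the small tin is below the gripper at (313,209). I've now viewed 10 or so pictures, so I'll continue by numbers.

Call:
apply_moves([
  {"translation":[0.5,-0.5,40],"turn":0,"hand":100},
  {"translation":[0.5,-0.5,70],"turn":0,"hand":100},
  {"translation":[0.5,-0.5,88],"turn":0,"hand":100},
  {"translation":[0.5,-0.5,96],"turn":0,"hand":100},
  {"translation":[0.5,-0.5,99],"turn":0,"hand":100},
  {"translation":[0.5,-0.5,99],"turn":0,"hand":100},
  {"translation":[0.5,-0.5,99],"turn":0,"hand":0},
  {"translation":[0.5,-0.5,99],"turn":0,"hand":0},
  {"translation":[0.5,-0.5,99],"turn":0,"hand":0},
  {"translation":[0.5,-0.5,99],"turn":0,"hand":0},
  {"translation":[0.5,-0.5,99],"turn":0,"hand":0},
  {"translation":[0.5,-0.5,99],"turn":0,"hand":0},
  {"translation":[0.5,-0.5,99],"turn":0,"hand":0},
  {"translation":[0.5,-0.5,99],"turn":0,"hand":0},
  {"translation":[0.5,-0.5,90],"turn":0,"hand":0},
  {"translation":[0.5,-0.5,60],"turn":0,"hand":0},
  {"translation":[0.5,-0.5,19],"turn":0,"hand":0},
  {"translation":[0.5,-0.5,19],"turn":0,"hand":0},
  {"translation":[0.5,-0.5,19],"turn":0,"hand":0},
], squeeze=40)

```text
time: 22.88
eef_pos: [456.4, -144.8, 82.2]
tool_rot: [0.0, 0.671, 0.742, -0.0]
ft_force: [0.0, -0.5, -0.3]
grip_width: 0.383
grasp_force: 39.8
```

```bash
python3 -c "
from seg import *
print(blob('w8',(470,190,545,275),24,lambda h:(h[:,:,1]<60)&(h[:,:,2]<220)&(h[:,:,2]>70)))
k=cam('wrist',dict(np.load('pics/w8.npz')))
print(cast(k,[(505,180),(495,270),(435,230),(569,230)],12).round(1).tolist())"
```

```text
{'c': array([ 597.8, -151. ]), 'size': array([32.7, 54.5]), 'long_yaw': 96.2, 'circ': array([ 597.9, -151. ,   62.9]), 'px': array([502., 232.]), 'bb': (480, 199, 54, 70)}
[[593.6, -113.5, 12.0], [605.9, -185.9, 12.0], [551.0, -156.9, 12.0], [654.3, -146.9, 12.0]]
```

Call:
apply_moves([
  {"translation":[-35,29,-5],"turn":0,"hand":0},
  {"translation":[-72,59,-5],"turn":0,"hand":0},
  {"translation":[-110,90,-5],"turn":0,"hand":0},
  {"translation":[-145,119,-5],"turn":0,"hand":0},
  {"translation":[-168,138,0],"turn":0,"hand":0},
  {"translation":[-175,144,0],"turn":0,"hand":0},
  {"translation":[-175,144,0],"turn":0,"hand":0},
  {"translation":[-175,144,0],"turn":0,"hand":0},
  {"translation":[-175,144,30],"turn":0,"hand":0},
  {"translation":[-175,144,54],"turn":0,"hand":0},
  {"translation":[-175,144,66],"turn":0,"hand":0},
  {"translation":[-175,144,72],"turn":0,"hand":0},
  {"translation":[-175,144,74.5],"turn":0,"hand":0},
  {"translation":[-175,144,75.5],"turn":0,"hand":0},
  {"translation":[-175,144,76],"turn":0,"hand":0},
  {"translation":[-175,144,76],"turn":0,"hand":0},
  {"translation":[-175,144,76],"turn":0,"hand":0},
])

```text
time: 25.0
eef_pos: [617.9, -304.8, 6.9]
tool_rot: [0.001, 0.671, 0.742, 0.0]
ft_force: [0.2, 0.1, 2.4]
grip_width: 0.381
grasp_force: 39.9
```

Call:
apply_moves([
  {"translation":[0,0,0],"turn":0,"hand":55},
  {"translation":[0,0,0],"turn":0,"hand":55},
  {"translation":[0,0,0],"turn":0,"hand":55},
  {"translation":[0,0,-10],"turn":0,"hand":55},
  {"translation":[0,0,-45],"turn":0,"hand":55},
  {"translation":[0,0,-95],"turn":0,"hand":80},
  {"translation":[0,-50,-120],"turn":0,"hand":100},
  {"translation":[-1,-100,-120],"turn":0,"hand":100},
  {"translation":[-2,-150,-105],"turn":0,"hand":100},
  {"translation":[-2,-176,-95],"turn":0,"hand":100},
  {"translation":[-2,-176,-95],"turn":0,"hand":100},
  {"translation":[-2,-176,-95],"turn":0,"hand":100},
])

```text
time: 26.5
eef_pos: [444.1, -324.9, 102.3]
tool_rot: [0.001, 0.671, 0.742, 0.0]
ft_force: [0.2, 0.0, 0.2]
grip_width: 0.997
grasp_force: 0.0
```

```bash
python3 look.py w9; python3 -c "
from seg import *
print(blob('w9',(230,140,410,275),22,lambda h:(h[:,:,1]<80)&(h[:,:,2]>60)))"
```

```text
26.5 [ 444.1 -324.9  102.3] [[-0.101, 0.995, 0.002], [0.995, 0.101, -0.001], [-0.002, 0.002, -1.0]] [-0.63  0.39 -0.31  0.87  0.    0.84]
{'c': array([ 444.4, -322. ]), 'size': array([29. , 50.7]), 'long_yaw': 135.6, 'circ': array([ 444. , -322.4,   51.1]), 'px': array([315., 204.]), 'bb': (287, 172, 56, 64)}
```

View pics/w9.png

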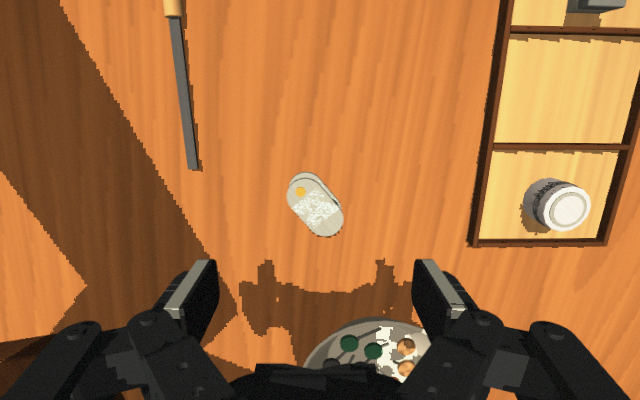

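The small tin stands in the -y pocket at (557,206). The loupe is below the gripper at (315,206), pivot up, with its long axis at yaw 135.6°.

Call:
apply_moves([
  {"translation":[1.5,0,15],"turn":-10,"hand":100},
  {"translation":[1.5,0,30],"turn":-20,"hand":100},
  {"translation":[1.5,0,45],"turn":-30,"hand":100},
  {"translation":[1.5,0,60],"turn":-40,"hand":100},
  {"translation":[1.5,0,82],"turn":-40,"hand":100},
  {"translation":[1.5,0,94],"turn":-40,"hand":100},
  {"translation":[1.5,0,99],"turn":-40,"hand":100},
  {"translation":[1.5,0,99],"turn":-40,"hand":100},
  {"translation":[1.5,0,99],"turn":-40,"hand":0},
  {"translation":[1.5,0,99],"turn":-40,"hand":0},
  {"translation":[1.5,0,99],"turn":-40,"hand":0},
  {"translation":[1.5,0,99],"turn":-40,"hand":0},
  {"translation":[1.5,0,99],"turn":-40,"hand":0},
  {"translation":[1.5,0,99],"turn":-40,"hand":0},
  {"translation":[1.5,0,99],"turn":-40,"hand":0},
  {"translation":[1.5,0,99],"turn":-40,"hand":0},
  {"translation":[1.5,0,90],"turn":-40,"hand":0},
  {"translation":[1.5,0,60],"turn":-40,"hand":0},
  {"translation":[1.5,0,19],"turn":-40,"hand":0},
  {"translation":[1.5,0,19],"turn":-40,"hand":0},
], squeeze=40)

```text
time: 29.05
eef_pos: [444.6, -324.3, 85.5]
tool_rot: [0.003, 0.377, 0.926, -0.001]
ft_force: [0.3, -0.0, -0.3]
grip_width: 0.297
grasp_force: 40.0
```

Call:
apply_moves([
  {"translation":[-10,33,-10],"turn":10,"hand":0},
  {"translation":[-22,74,-10],"turn":20,"hand":0},
  {"translation":[-34,115,-10],"turn":30,"hand":0},
  {"translation":[-45,155,-10],"turn":40,"hand":0},
  {"translation":[-52,178,-5],"turn":40,"hand":0},
  {"translation":[-54,184,0],"turn":40,"hand":0},
  {"translation":[-54,184,0],"turn":40,"hand":0},
  {"translation":[-54,184,0],"turn":40,"hand":0},
  {"translation":[-54,184,0],"turn":40,"hand":0},
])

```text
time: 30.18
eef_pos: [608.6, -229.3, 82.6]
tool_rot: [0.0, 0.671, 0.741, -0.0]
ft_force: [-0.4, 0.7, -0.3]
grip_width: 0.296
grasp_force: 40.0
```

```bash
python3 look.py w10
```

```text
30.18 [ 608.6 -229.3   82.6] [[-0.099, 0.995, -0.0], [0.995, 0.099, -0.0], [-0.0, -0.0, -1.0]] [-0.36  0.56 -0.06  0.95 -0.    1.11]
```

View pics/w10.png

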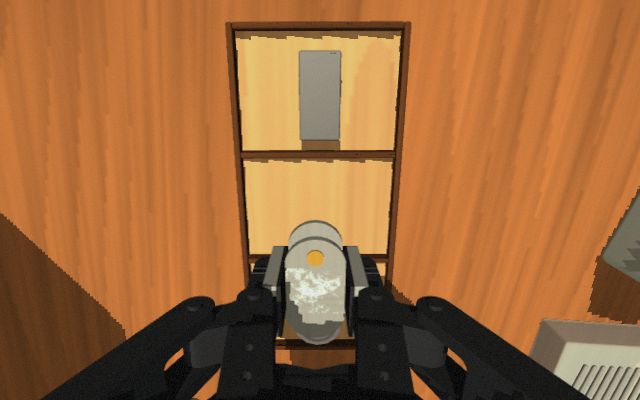

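The loupe is held square over the middle pocket, and the oilstone lies centred in the first pocket at (320,96). Setting it down.

Call:
apply_moves([
  {"translation":[0,1.5,25],"turn":0,"hand":0},
  {"translation":[0,1.5,50],"turn":0,"hand":0},
  {"translation":[0,1.5,64],"turn":0,"hand":0},
  {"translation":[0,1.5,71],"turn":0,"hand":0},
  {"translation":[0,1.5,74],"turn":0,"hand":0},
  {"translation":[0,1.5,75.5],"turn":0,"hand":0},
  {"translation":[0,1.5,76],"turn":0,"hand":0},
  {"translation":[0,1.5,76],"turn":0,"hand":0},
  {"translation":[0,1.5,76],"turn":0,"hand":0},
])

```text
time: 31.35
eef_pos: [611.4, -228.5, 6.8]
tool_rot: [0.0, 0.671, 0.742, 0.0]
ft_force: [0.0, 0.4, 2.2]
grip_width: 0.294
grasp_force: 40.3
```

Force has risen, so it's resting. Releasing, then backing off clear for a last look.

Call:
apply_moves([
  {"translation":[0,0,0],"turn":0,"hand":50},
  {"translation":[0,0,0],"turn":0,"hand":50},
  {"translation":[0,0,0],"turn":0,"hand":50},
  {"translation":[0,0,-10],"turn":0,"hand":50},
  {"translation":[0,0,-45],"turn":0,"hand":50},
  {"translation":[0,0,-95],"turn":0,"hand":80},
  {"translation":[0,-45,-140],"turn":0,"hand":100},
  {"translation":[0,-95,-180],"turn":0,"hand":100},
  {"translation":[0,-145,-200],"turn":0,"hand":100},
  {"translation":[0,-195,-200],"turn":0,"hand":100},
  {"translation":[0,-220,-200],"turn":0,"hand":100},
  {"translation":[0,-220,-200],"turn":0,"hand":100},
  {"translation":[0,-220,-200],"turn":0,"hand":100},
])

```text
time: 32.98
eef_pos: [393.1, -250.9, 206.9]
tool_rot: [0.001, 0.671, 0.742, 0.0]
ft_force: [0.1, 1.0, 0.2]
grip_width: 1.0
grasp_force: 0.0
```

Run:
```python
from h import *
im=eyes.get_image('top')[:,:,::-1]
cv2.imwrite('pics/end.png',cv2.resize(im[110:270,150:490],None,fx=2.35,fy=2.35,interpolation=cv2.INTER_CUBIC))
```

```text
(no output)
```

View pics/end.png

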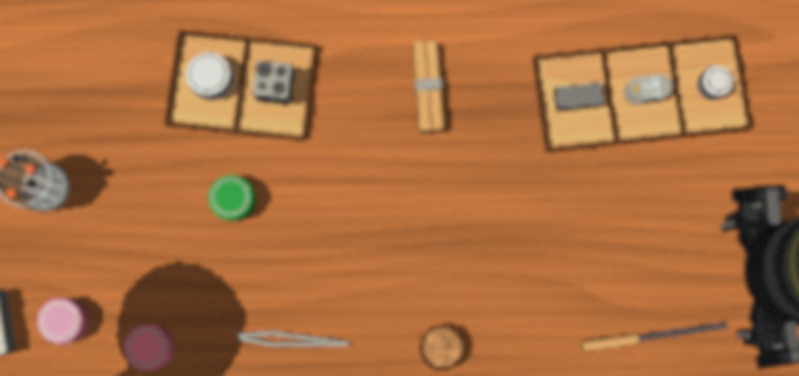

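All five pieces sit inside their pockets: tins at (208,75) and (717,81), block (272,81), oilstone (580,96), loupe (648,88). The ring clamp, glass and look-alikes have not moved.

```bash
python3 -c "
from bench import ctrl; print(ctrl.hand_in())"
```

```text
the job is handed in; nothing more can be done
None
```

Both trays are made up as asked and the job was handed in at about 33 s; the last picture showed every piece in its pocket and the ring clamp, glass of burs and look-alike tins unmoved.

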